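# Clamp a tube with a twist-lock plunger

### The job

Clamp the square tube on the welding fixture: turn the red handle anticlockwise to free the telescoping plunger, slide it down by feel until its rubber foot presses on the tube with about 10 N (never more than 25 N), then turn the handle back clockwise to its stop to lock it and let go, so that the foot keeps pressing. The tube and everything else lying about must stay where it is.

Things in the scene. Friction and masses are not known exactly. Their poses are not given: they have to be found in the camera images.
- handle_grip (a point): Grip point on the red handle on top of the plunger: an upright flat bar 52 mm long (point x), 16 mm thick (point y, the sides to pinch), 34 mm tall, white mark near its +x end, standing on a black disc 48 mm across that turns with it. The point is on the plunger's vertical axis, 22 mm above the disc and 12 mm below the bar's top. Turning takes up to about 0.3 N m.
- handle (a joint): Turn of the handle, rad: 0 = locked (stop), positive anticlockwise from above, 1.4 = free (stop); beyond about 1.2 the plunger slides freely and a spring lifts it (5 to 7 N net, friction under 1 N). Turned back, an eccentric in the sleeve wedges the rod ever tighter; at 0 it holds any height with a press of 12 N or more. While the handle is turning the wedge holds little, so hold the height.
- plunger: Lower end of the plunger's steel rod (19 mm thick), on its axis; slides down up to 70 mm from its top stop, does not turn; starts locked within 10 mm of the top. It carries the foot, a black rubber disc 30 mm across on a brass screw: the foot's face is 13 to 19 mm below this point, as the screw happens to be turned out (not measured). The foot gives 1 mm per 5 N; its press drops 1 to 3 N as the locked handle is let go.
- tube: Bare steel square tube lying flat on the fixture plate under the plunger, 40 mm x 40 mm x 200 mm, 0.5 to 0.85 kg, loose. Origin: centre of its underside; its length is along its y axis. Its top face is 40 mm above the origin, 24 to 55 mm below the foot at the start.
- clamp: Blue clamp: a steel post 30 mm thick, 95 mm along this body's +x from the plunger's axis, carries a level arm with a sleeve 40 mm across around the plunger. Origin: on the plunger's axis; the sleeve's top is 160 mm above it, the arm and post are no higher than 164 mm. Fixed; how deep the post is set differs by up to 15 mm.
- magnet_square: Orange welding magnet, 60 x 20 x 61 mm, loose on the fixture plate on the robot's side of the tube. Origin under its centre. Leave alone.
- offcut: Dark steel flat, 35 x 70 x 8 mm, loose on the fixture plate on the robot's side of the tube. Origin under its centre. Leave alone.
- wire_brush: Brush lying on the table to the right. Leave alone.
- hammer: Hammer lying on the table to the left. Leave alone.
- spanner: Spanner lying on the table to the right. Leave alone.
- tip_jar: Small jar with yellow cap, 56 mm across, 75 mm tall, on the table to the left. Leave alone.
- angle_iron: Piece of steel angle, 140 x 40 x 40 mm, on the table to the far left. Leave alone.
Mind the look-alikes: they are no part of the job. What is shaped like the tube but green is not meant.

How it is judged:
On the way, in this order (a step that is already met when the one before it is completed fails the run):
1. the handle is turned anticlockwise until the plunger is free (beyond 1.1 rad), foot clear of the tube (value of joint handle above 1.1 rad and contact force between plunger and tube below 0.5 N), for 0.1 s.
2. with the handle still free (beyond 1.0 rad) the foot is pressed on the tube with more than 3 N (value of joint handle above 1 rad and contact force between plunger and tube above 3 N), for 0.1 s.
3. the handle is turned back to the locked stop (below 0.15 rad) with the foot pressing on the tube (value of joint handle below 0.15 rad and contact force between plunger and tube above 3 N), for 0.1 s.
At the end, for the whole second after the job is handed in: The handle is locked (joint below 0.15 rad) and released, the foot stays pressed on the tube with 3 to 20 N, plunger and tube are at rest, and the tube is within 6 mm of where it started (all of step 3 and contact force between plunger and tube below 20 N and distance of tube from where it was at the start of the episode below 0.006 m and linear speed of tube below 0.01 m/s and linear speed of plunger below 0.005 m/s); the robot touches nothing.
It fails at once if the foot presses on the tube with more than 25 N (contact force between plunger and tube above 25 N).
It fails at once if the tube is shifted by more than 10 mm (distance of tube from where it was at the start of the episode above 0.01 m).
It fails at once if a bystander is moved by more than 15 mm (distance of any of magnet_square, offcut, wire_brush, hammer, spanner, tip_jar, angle_iron from where it was at the start of the episode above 0.015 m).
It also fails if it takes over 64 s, if anything falls off the work surface, if the arm or the gripper's body presses on something with over 40 N, if the wrist force passes 120 N, or if a joint passes its speed limit or range.

### The arm

A 6-joint arm with a two-finger parallel gripper is mounted at the origin on the work surface. World frame = base frame: x ahead of the robot, y to its left, z up, the work surface at z = 0. Lengths are in m, angles in rad, forces in N, time in s.
With the tool pointing down it reaches from about 0.25 to 0.775 m from the base axis. Payload 4 kg.
Tool frame: the origin (TCP) lies at the very end of the fingers, on their centre line; the grasp point (between the pads) lies hold_point_z behind it (hold_point_z is the distance from the TCP to the grasp point, in m); z points along the fingers, y is the direction in which the jaws open and shut (so a half turn about z gives the same grasp; the last joint's range is limited). The gripper opens to 94 mm and grips with 3 to 60 N. Pads are 16 mm wide; open, the fingers measure 119 mm over their backs; the gripper's body (75 mm by 177 mm) begins 78 mm behind the grasp point.
Start: joints at [-1.242, 0.087, 1.371, -0, 1.684, -0.103], TCP at [0.23, -0.5, 0.206] pointing down, gripper open.
Joint ranges: [-3.1, 3.1], [-0.76, 2.03], [0.27, 2.55], [-1.08, 4.22], [0.17, 2.65], [-2.57, 2.57]. Speed limits (rad/s): [2.79, 2.79, 3.14, 3.14, 3.14, 3.14].

### API

Orientations are given as [roll, pitch, yaw] about the fixed x, y, z axes, in that order (R = Rz(yaw) Ry(pitch) Rx(roll)).
In Python, from bench import * gives the robot as it stands.
- The arm moves only by the tool step_arm, never from a script. Its argument "increments" is text: rows parted by semicolons, each of 6 numbers parted by spaces: the shift along the tool's x, y, z in cm, then the turn, a rotation vector about the tool's x, y, z in rad. A call has 1 to 5 rows; each row shifts and turns the commanded pose from where the row before left it, along the tool's axes as they then stand; what a row does not reach is not made up. A row lasts 1/10 s, in which the tool goes at most 50 mm and 8.59 degrees, less where a joint would pass 70% of its speed; a pose out of reach is approached as far as the arm can. A call is refused whole if a number of a shift passes 5 or a number of a turn 0.15, either way. A call with a gripper value outside its range is refused whole. "claw" is the gripper's target within -1 to 1 (shut at 1, half-way at 0, fully open at -1), set as the call begins (left out, the last holds). The fingers move at their own pace and stop on an object; the grip force is fixed at half the most. Time passes only in rows, so rows that do not move let the fingers close. It gives the time, the measured TCP pose, the force and the opening at its end, in the units of the state.
- get_obs(): the state, without advancing time (a new reading comes with each control period).
- snapshot(name): name is "side" or "top" or "wrist"; returns the picture (480x640x3 uint8, red, green, blue); there is no depth.
- calibration(name): a dict with "camera_matrix" (3x3 intrinsics, pixels), "eye" and "orientation" of the camera in the world; the wrist camera has in their place "tool_from_camera" (4x4, takes a point from camera to tool coordinates, whose origin is the TCP and whose axes are the flange's). Camera axes: x right, y up, looking along -z (the intrinsics and any distortion apply to the point x, -y, -z); pixel columns grow to the right and rows downward; lengths in m; the calibration is good to about 2 mm. The wrist camera is an equidistant fisheye: a pixel r from the principal point sees the ray r / f radians off the axis. A picture is of the moment at which its call begins: read the wrist's pose just before it. calibration takes no time and is no camera call.
- close_job(): hands the job in, once; it reports no verdict.
The state is a dict: "time": time; "joint_positions": joint angles; "qvel": joint speeds; "joint_torque": joint torques, N m; "tool_pos": TCP position; "ee_rot": TCP orientation; "wrist_force": force on the tool from outside, world axes, zero at the start; "wrist_torque": the same for the moment, N m; "width": finger opening in m.
Only numpy, scipy, OpenCV 4.12 (cv2) and the standard library are available. Lean on these libraries where they do the work, as an engineer would, in place of code of your own. Each camera call takes 0.05 s, during which the arm holds its last target. There are 200 camera calls.

## Working session

There is one attempt and no reset: what is moved stays moved. The work goes in short steps, Python scripts to look and compute and a tool call to move; the robot and the scene stay as the last step left them, time stands still between calls to the robot, and variables do not carry over. Pictures are saved under pics/ and viewed, about 8 in all and at most 12, crops included, and the job is handed in when it is done.

Besides the shell and the picture viewer there is one more tool, called after "Request:" by a JSON object that holds its "fn" and its "kwargs". step_arm: Moves the arm, as the interface text tells. Its arguments: {"type":"object","properties":{"increments":{"type":"string"},"claw":{"type":"number"}},"required":["increments"]}

```bash
mkdir -p pics; ls; python3 - <<'E'
from bench import *
import cv2,numpy as np
o=get_obs();print(o)
for n in ("side","top"):
    im=snapshot(n);cv2.imwrite(f"pics/{n}0.png",im[:,:,::-1]);np.save(f"pics/{n}0.npy",im)
for n in ("side","top","wrist"):print(n,calibration(n))
E
```

```text
pics
{'time': 0.0, 'joint_positions': array([-1.24209556e+00,  8.79268471e-02,  1.37224016e+00, -7.08725494e-06,
        1.68362451e+00, -1.03075066e-01]), 'qvel': array([ 1.13238720e-03,  1.39633312e-03, -1.13312212e-03, -3.70601898e-05,
        1.72583253e-04,  1.91994689e-03]), 'joint_torque': array([-1.46758972e-03, -3.40186286e+01, -3.02426112e+01,  7.17067136e-02,
        3.30281421e-02, -1.69316968e-04]), 'tool_pos': array([ 0.22999142, -0.49898988,  0.20432674]), 'ee_rot': array([-3.13940473e+00, -2.19240564e-04,  4.31774804e-01]), 'wrist_force': array([-0.48501125, -0.00357159,  0.60273612]), 'wrist_torque': array([-0.00789771, -0.0131528 , -0.02312675]), 'width': 0.09381002758529308}
side {'camera_matrix': array([[456.43882922,   0.        , 324.93983652],
       [  0.        , 456.43882922, 239.32750583],
       [  0.        ,   0.        ,   1.        ]]), 'eye': array([0.34364811, 0.84707759, 0.74301154]), 'orientation': array([ 1.01045856,  0.00485991, -2.99235446])}
top {'camera_matrix': array([[499.66038927,   0.        , 321.33370041],
       [  0.        , 499.66038927, 241.44643445],
       [  0.        ,   0.        ,   1.        ]]), 'eye': array([0.27985583, 0.01037439, 1.3655361 ]), 'orientation': array([ 0.14813077, -0.03119038, -1.5435115 ])}
wrist {'camera_matrix': array([[371.64829954,   0.        , 324.27215839],
       [  0.        , 371.64829954, 241.64001482],
       [  0.        ,   0.        ,   1.        ]]), 'tool_from_camera': array([[-7.51711933e-04,  9.69700092e-01,  2.44297289e-01,
         7.05603281e-02],
       [ 9.99999212e-01,  4.83349324e-04,  1.15845516e-03,
        -2.29521055e-04],
       [ 1.00527315e-03,  2.44297968e-01, -9.69699692e-01,
        -1.79282928e-01],
       [ 0.00000000e+00,  0.00000000e+00,  0.00000000e+00,
         1.00000000e+00]])}
```

View pics/side0.png

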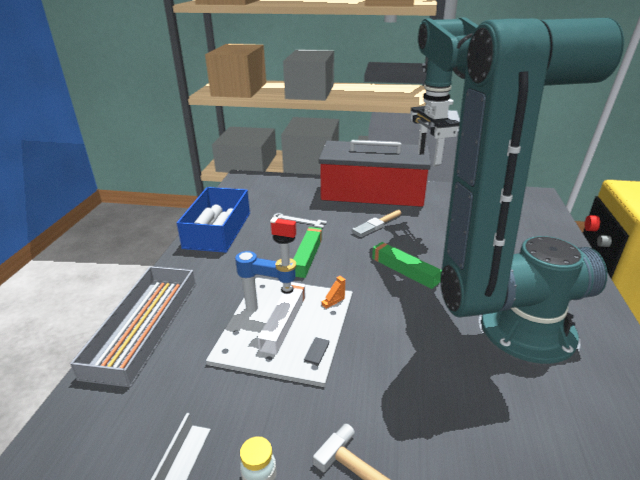

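View pics/top0.png

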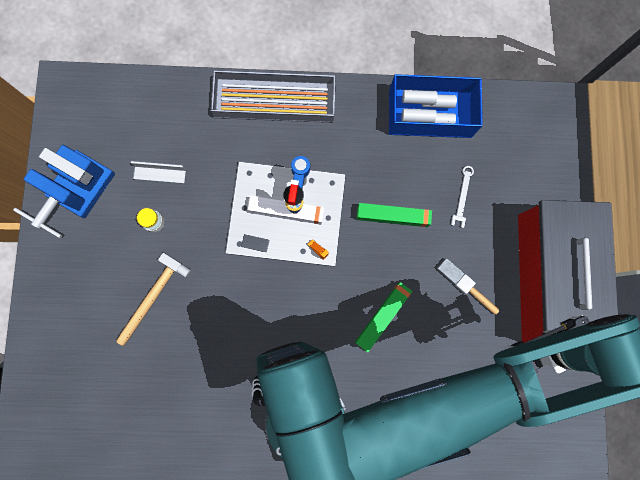

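The side view shows the red handle at about (284,228) and the clamp post and arm at (248,275). The top view shows the handle at (293,193), the bare tube under it at (285,210), and two green look-alikes at (394,215) and (385,315). The magnet is at (318,249) and the offcut at (255,242). The steel tube on the plate is the one meant.

```bash
cat > h.py <<'E'
from bench import *
import cv2,numpy as np
from scipy.spatial.transform import Rotation as R
def ray(n,uv,T=None):
    c=calibration(n);K=c["camera_matrix"];x=(uv[0]-K[0,2])/K[0,0];y=(uv[1]-K[1,2])/K[1,1]
    if n=="wrist":
        r=np.hypot(x,y);s=np.sin(r)/r if r>1e-9 else 1;d=np.array([x*s,-y*s,-np.cos(r)]);M=T@c["tool_from_camera"]
        return M[:3,3],M[:3,:3]@d
    d=R.from_euler("xyz",c["orientation"]).apply([x,-y,-1]);return c["eye"],d/np.linalg.norm(d)
def onz(n,uv,z,T=None):
    e,d=ray(n,uv,T);return e+d*(z-e[2])/d[2]
def cross(a,b):
    (p,u),(q,v)=a,b;A=np.array([u,-v]).T;s=np.linalg.lstsq(A,q-p,rcond=None)[0]
    P,Q=p+u*s[0],q+v*s[1];return (P+Q)/2,np.linalg.norm(P-Q)
def T():
    o=get_obs();M=np.eye(4);M[:3,:3]=R.from_euler("xyz",o["ee_rot"]).as_matrix();M[:3,3]=o["tool_pos"];return M
def red(im,box):
    h=cv2.cvtColor(im,cv2.COLOR_RGB2HSV);m=((h[...,0]<8)|(h[...,0]>172))&(h[...,1]>150)&(h[...,2]>60)
    k=np.zeros(m.shape,bool);k[box[1]:box[3],box[0]:box[2]]=1;return (m&k).astype(np.uint8)
E
python3 - <<'E'
from h import *
s=np.load("pics/side0.npy");t=np.load("pics/top0.npy")
c={}
for n,im,b in(("side",s,(260,205,310,250)),("top",t,(275,170,315,215))):
    m=red(im,b);p=np.argwhere(m)[:,::-1];c[n]=p.mean(0);print(n,c[n],len(p),p.min(0),p.max(0),cv2.minAreaRect(p.astype(np.float32)))
P,g=cross(ray("side",c["side"]),ray("top",c["top"]));print(P,g)
# tube & post & plate
for z in(0.0,0.01,0.05):print(z,[onz("top",u,z).round(3) for u in((248,203),(322,215),(318,249),(255,242))])
for z in (.15,.17,.2):print("post",onz("top",(301,164),z).round(3))
a=cv2.resize(t[150:260,225:350],None,fx=4,fy=4,interpolation=cv2.INTER_CUBIC);b=cv2.resize(s[205:305,230:310],None,fx=4.4,fy=4.4,interpolation=cv2.INTER_CUBIC)[:440]
b=b[:440];w=np.hstack([a,b])[:, :860];w=cv2.resize(w,None,fx=.92,fy=.92);cv2.imwrite("pics/c1.png",w[:,:,::-1]);print(w.shape)
E
```

```text
side [283.66846361 228.        ] 371 [271 219] [295 237] ((283.0635681152344, 227.58668518066406), (25.24149513244629, 16.498207092285156), 8.746162414550781)
top [292.3902439  194.20121951] 164 [288 184] [297 204] ((292.2972717285156, 194.2162322998047), (8.219949722290039, 20.056676864624023), 9.462322235107422)
[0.55296709 0.04907923 0.25666435] 0.0004905089490539424
0.0 [array([0.586, 0.18 , 0.   ]), array([ 0.559, -0.026,  0.   ]), array([ 0.463, -0.018,  0.   ]), array([0.477, 0.156, 0.   ])]
0.01 [array([0.584, 0.179, 0.01 ]), array([ 0.557, -0.026,  0.01 ]), array([ 0.462, -0.018,  0.01 ]), array([0.476, 0.155, 0.01 ])]
0.05 [array([0.575, 0.174, 0.05 ]), array([ 0.549, -0.025,  0.05 ]), array([ 0.457, -0.017,  0.05 ]), array([0.47 , 0.151, 0.05 ])]
post [0.658 0.034 0.15 ]
post [0.651 0.034 0.17 ]
post [0.642 0.033 0.2  ]
(405, 784, 3)
```

View pics/c1.png

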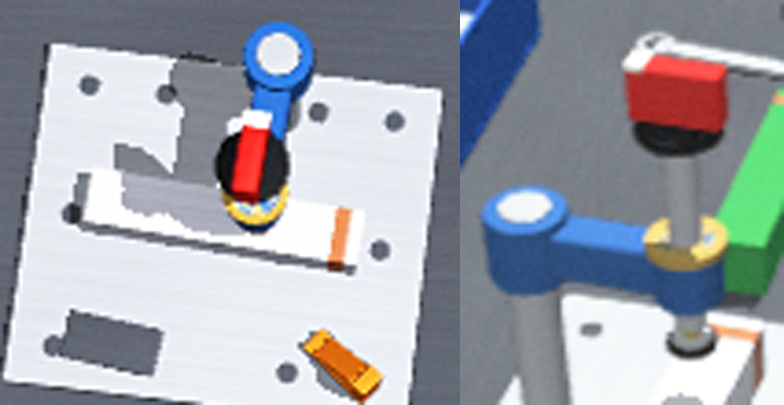

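The crop confirms it: the bar runs roughly along world x, with its white mark at the far (+x) end at crop (255,122). The tube with the orange band is under the foot. I'll compute the bar's yaw and the hover offset.

```bash
python3 - <<'E'
from h import *
import bench;print([k for k in dir(bench) if not k.startswith('_')], getattr(bench,'hold_point_z',None))
for z in(.255,.27):
    a,b=onz("top",(291.8,203),z),onz("top",(295.1,181.5),z);print(a,b,np.linalg.norm(b-a),np.arctan2(*(b-a)[1::-1]),(a+b)/2)
# bar top far white corner etc. via side: post cap vs. post
s=np.load("pics/side0.npy");t=np.load("pics/top0.npy")
u=lambda x,y:((x/.92-500)/4.4+230,y/.92/4.4+205)
v=lambda x,y:(x/3.68+225,y/3.68+150)
for nm,a,b in(("postcap",u(527,205),v(278,53)),("redtopnear",u(727,64),v(250,192)),("mark",u(652,45),v(255,122))):print(nm,cross(ray("side",a),ray("top",b)))
E
```

```text
['IKError', 'calibration', 'close_job', 'get_obs', 'hold_point_z', 'snapshot'] 0.0188
[0.53260796 0.0497128  0.255     ] [0.58309094 0.04399441 0.255     ] 0.05080581290844989 -0.11279302883915522 [0.55784945 0.04685361 0.255     ]
[0.52919404 0.04918146 0.27      ] [0.57899514 0.0435403  0.27      ] 0.05011957930128247 -0.11279302883915514 [0.55409459 0.04636088 0.27      ]
postcap (array([0.64867736, 0.03437944, 0.1685133 ]), np.float64(0.004026962203684047))
redtopnear (array([0.52844326, 0.04639704, 0.27486603]), np.float64(0.0031579672455403955))
mark (array([0.56893694, 0.04448722, 0.28210737]), np.float64(0.00563782818595424))
```

Request:
{"fn": "step_arm", "kwargs": {"increments": "0 0 -5 0 0 0.14; 0 0 -5 0 0 0.14; 0 0 -5 0 0 0.14", "claw": -1}}

```text
time: 0.4
tool_pos: [0.2299, -0.4988, 0.3559]
ee_rot: [-3.139, 0.001, 0.006]
wrist_force: [0.8, -1.1, 0.3]
width: 0.094
```

Request:
{"fn": "step_arm", "kwargs": {"increments": "2.7 -4.2 0 0 0 0; 2.7 -4.2 0 0 0 0; 2.7 -4.2 0 0 0 0; 2.7 -4.2 0 0 0 0; 2.7 -4.2 0 0 0 0"}}

```text
time: 0.9
tool_pos: [0.3632, -0.2861, 0.355]
ee_rot: [-3.141, 0.0, 0.011]
wrist_force: [-0.2, -0.8, -0.2]
width: 0.0941
```

Request:
{"fn": "step_arm", "kwargs": {"increments": "2.7 -4.2 0 0 0 0; 2.7 -4.2 0 0 0 0; 2.7 -4.2 0 0 0 0; 2.7 -4.2 0 0 0 0; 2.7 -4.2 0 0 0 0"}}

```text
time: 1.4
tool_pos: [0.4958, -0.0744, 0.3551]
ee_rot: [3.141, 0.0, 0.012]
wrist_force: [0.7, -0.3, 0.2]
width: 0.0938
```

Request:
{"fn": "step_arm", "kwargs": {"increments": "2.7 -4.2 0 0 0 0; 2.7 -4.2 0 0 0 0; 0 -4 0 0 0 0.12;0 0 0 0 0 0;0 0 0 0 0 0"}}

```text
time: 1.9
tool_pos: [0.5476, 0.0489, 0.3548]
ee_rot: [3.141, 0.001, -0.105]
wrist_force: [0.4, -0.7, 0.1]
width: 0.094
```

```bash
python3 - <<'E'
from h import *
M=T();o=get_obs();print(o["tool_pos"],o["ee_rot"],o["joint_positions"])
im=snapshot("wrist");np.save("pics/w1.npy",im);np.save("pics/w1T.npy",M);cv2.imwrite("pics/w1.png",im[:,:,::-1])
m=red(im,(0,0,640,480));n,l,st,c=cv2.connectedComponentsWithStats(m)
for i in range(1,n):
    if st[i,4]>150:print(st[i],c[i],cv2.minAreaRect(np.argwhere(l==i)[:,::-1].astype(np.float32)))
E
```

```text
[0.54763551 0.04891692 0.35484479] [ 3.14081310e+00  1.14959149e-03 -1.05396778e-01] [-1.36086763e-02  1.08803935e-01  1.05266704e+00 -7.31703466e-04
  1.98133778e+00  1.66229236e+00]
[ 312  217   24   52 1098] [323.14936248 242.02003643] ((322.8372802734375, 242.718505859375), (22.882951736450195, 51.00416946411133), 1.9749339818954468)
[632 278   8  44 182] [636.88461538 304.53296703] ((635.5, 299.5), (43.0, 7.0), 90.0)
```

View pics/w1.png

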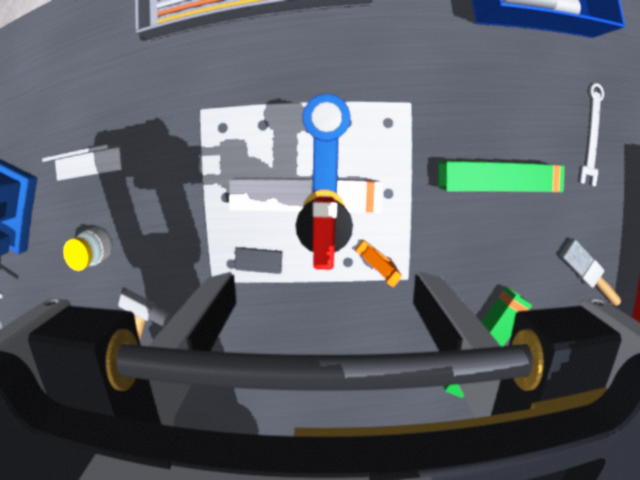

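Wrist view: the bar spans rows 200 (white mark, far) to 269 (near end) at column 324, straight ahead. The disc is at (324,225). The arm and post run up to (326,118).

```bash
python3 - <<'E'
from h import *
M=np.load("pics/w1T.npy");im=np.load("pics/w1.npy")
for z in(.268,.274,.28):
    for uv in((324,269),(323.5,216),(324,201)):print(z,uv,onz("wrist",uv,z,M).round(4))
h=cv2.cvtColor(im,cv2.COLOR_RGB2HSV)
red_=red(im,(300,190,350,280))
e=[onz("wrist",(np.nonzero(red_[y])[0].mean(),y),.274,M) for y in range(222,268)]
e=np.array(e);p=np.polyfit(e[:,0],e[:,1],1);print("yaw",np.arctan(p[0]),"y at .555",np.polyval(p,.555))
w=[np.ptp(np.nonzero(red_[y])[0])+1 for y in range(217,269,4)];print(w)
print(im[196:220,324].tolist())
# tri bar near end and centre from w/ top
print(cross(ray("wrist",(324,269),M),ray("top",(291.8,203.3))))
# post, sleeve
print(cross(ray("wrist",(326,117),M),ray("top",(301,164.5))))
E
```

```text
0.268 (324, 269) [0.5297 0.0514 0.268 ]
0.268 (323.5, 216) [0.57   0.0475 0.268 ]
0.268 (324, 201) [0.5809 0.0459 0.268 ]
0.274 (324, 269) [0.5317 0.0512 0.274 ]
0.274 (323.5, 216) [0.5711 0.0473 0.274 ]
0.274 (324, 201) [0.5818 0.0458 0.274 ]
0.28 (324, 269) [0.5337 0.051  0.28  ]
0.28 (323.5, 216) [0.5722 0.0472 0.28  ]
0.28 (324, 201) [0.5826 0.0458 0.28  ]
yaw -0.10585675068923463 y at .555 0.049322529040957706
[np.int64(2), np.int64(22), np.int64(23), np.int64(23), np.int64(23), np.int64(23), np.int64(23), np.int64(23), np.int64(23), np.int64(20), np.int64(20), np.int64(19), np.int64(19)]
[[160, 119, 85], [110, 56, 46], [96, 20, 16], [98, 11, 10], [103, 13, 11], [117, 35, 34], [146, 96, 93], [174, 154, 152], [187, 180, 179], [190, 186, 184], [192, 187, 186], [190, 186, 184], [191, 186, 185], [189, 185, 183], [191, 186, 184], [191, 186, 184], [190, 186, 185], [189, 186, 184], [190, 185, 183], [190, 175, 172], [187, 143, 141], [181, 92, 88], [179, 45, 43], [179, 25, 20]]
(array([0.52926383, 0.05036461, 0.26671135]), np.float64(0.002181554728875279))
(array([0.6494457 , 0.03513782, 0.17125784]), np.float64(0.00333690491413165))
```

```bash
python3 - <<'E'
from h import *
s=np.load("pics/side0.npy");m=red(s,(260,205,310,250))
for x in (276,280,284,288,292):
    r=np.nonzero(m[:,x])[0]
    for y0,v in((.041,r.min()-.2),(.057,r.max()+.7)):
        e,d=ray("side",(x+.0,v));P=e+d*(y0+(-.106)*(0)-e[1])/d[1]
        yy=y0-.106*(P[0]-.556);P=e+d*(yy-e[1])/d[1];print(x,v,P.round(4))
E
```

```text
276 220.8 [0.5713 0.0394 0.2671]
276 234.7 [0.5689 0.0557 0.2429]
280 218.8 [0.5622 0.0404 0.2732]
280 235.7 [0.5602 0.0566 0.2418]
284 219.8 [0.5535 0.0413 0.272 ]
284 236.7 [0.5514 0.0575 0.2406]
288 219.8 [0.5447 0.0422 0.2732]
288 236.7 [0.5426 0.0584 0.242 ]
292 220.8 [0.5361 0.0431 0.272 ]
292 237.7 [0.534  0.0593 0.2408]
```

Request:
{"fn": "step_arm", "kwargs": {"increments": "0.85 -0.1 2.5 0 0 0; 0 0 3 0 0 0; 0 0 2.8 0 0 0; 0 0 1.7 0 0 0; 0 0 0 0 0 0"}}

```text
time: 2.45
tool_pos: [0.5546, 0.0464, 0.2521]
ee_rot: [3.141, 0.006, -0.111]
wrist_force: [0.5, -0.5, 0.2]
width: 0.0935
```

```bash
python3 - <<'E'
from h import *
print(get_obs())
a=snapshot("wrist");b=snapshot("side")[190:310,220:320]
b=cv2.resize(b,(400,480),interpolation=cv2.INTER_CUBIC);a=cv2.resize(a[120:480,140:500],(400,400));a=cv2.copyMakeBorder(a,0,80,0,0,0)
cv2.imwrite("pics/w2.png",np.hstack([a,b])[:,:,::-1])
E
```

```text
{'time': 2.45, 'joint_positions': array([-1.80520390e-02,  1.02820775e-01,  1.26228461e+00, -4.60317480e-04,
        1.78290040e+00,  1.66325871e+00]), 'qvel': array([ 0.0072714 , -0.01601978, -0.07652273,  0.001769  ,  0.02307714,
        0.00388207]), 'joint_torque': array([ 2.16017654e-01, -3.56316519e+01, -3.06811380e+01,  2.54098076e-02,
       -2.02068239e-01, -3.65424523e-03]), 'tool_pos': array([0.55459679, 0.04643872, 0.25210459]), 'ee_rot': array([ 3.14055182,  0.0063441 , -0.11061318]), 'wrist_force': array([ 0.50978817, -0.4528876 ,  0.15526802]), 'wrist_torque': array([ 0.09637018, -0.01148905, -0.02619158]), 'width': 0.0935110607378563}
```

View pics/w2.png

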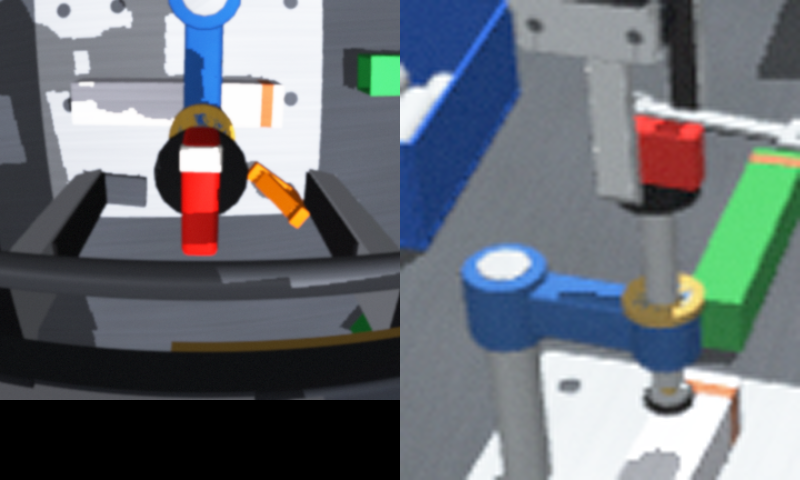

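The fingers straddle the bar, with the bar centred between the jaws at (200,200) in the wrist crop. In the side crop the finger tip sits just above the disc. I'll let it settle.

Request:
{"fn": "step_arm", "kwargs": {"increments": "0 0 0 0 0 0; 0 0 0 0 0 0;0 0 0 0 0 0"}}

```text
time: 2.85
tool_pos: [0.5568, 0.0482, 0.2568]
ee_rot: [-3.142, -0.002, -0.108]
wrist_force: [-0.5, -0.1, -0.8]
width: 0.0939
```

Request:
{"fn": "step_arm", "kwargs": {"increments": "0 -0.1 0.5 0 0 0; 0 0 0.4 0 0 0;0 0 0 0 0 0;0 0 0 0 0 0;0 0 0 0 0 0"}}

```text
time: 3.35
tool_pos: [0.5564, 0.0494, 0.2464]
ee_rot: [3.142, 0.0, -0.108]
wrist_force: [0.5, 0.2, 0.3]
width: 0.094
```

Request:
{"fn": "step_arm", "kwargs": {"increments": "0 0 0 0 0 0;0 0 0 0 0 0;0 0 0 0 0 0;0 0 0 0 0 0;0 0 0 0 0 0", "claw": 1}}

```text
time: 3.85
tool_pos: [0.5564, 0.0493, 0.2465]
ee_rot: [3.141, -0.0, -0.108]
wrist_force: [-0.0, 0.1, 0.7]
width: 0.0573
```

Request:
{"fn": "step_arm", "kwargs": {"increments": "0 0 0 0 0 0;0 0 0 0 0 0;0 0 0 0 0 0;0 0 0 0 0 0;0 0 0 0 0 0"}}

```text
time: 4.35
tool_pos: [0.5564, 0.0491, 0.2465]
ee_rot: [3.141, -0.0, -0.108]
wrist_force: [-0.4, -5.0, 0.5]
width: 0.0173
```

Request:
{"fn": "step_arm", "kwargs": {"increments": "0 0 0 0 0 0;0 0 0 0 0 0;0 0 0 0 0 0"}}

```text
time: 4.65
tool_pos: [0.5563, 0.0483, 0.2465]
ee_rot: [3.14, -0.0, -0.109]
wrist_force: [-1.0, -4.1, 1.0]
width: 0.0158
```

```bash
python3 -c "
from h import *
o=get_obs();print(o['wrist_force'],o['wrist_torque'],o['tool_pos'],o['width'])"
```

```text
[-1.03657523 -4.08349963  0.98378892] [-1.09402783  0.09866066  0.00230452] [0.55634422 0.04831067 0.24646358] 0.015844483238950154
```

Gripped (width 15.8 mm, bar 16 mm). The arm is offset about 1 mm in y, so I'll relieve that and turn anticlockwise.

Request:
{"fn": "step_arm", "kwargs": {"increments": "0 0.1 0 0 0 -0.07;0 0 0 0 0 -0.1;0 0 0 0 0 -0.1;0 0 0 0 0 -0.1;0 0 0 0 0 0"}}

```text
time: 5.15
tool_pos: [0.5564, 0.0484, 0.2466]
ee_rot: [3.141, -0.0, 0.262]
wrist_force: [0.4, -1.4, 0.2]
width: 0.0156
```

```bash
python3 -c "
from h import *
o=get_obs();print(o['wrist_force'],o['wrist_torque'],o['tool_pos'],o['width'])"
```

```text
[ 0.41701744 -1.36620146  0.19238117] [-0.70475992  0.00693513  0.07660902] [0.55640282 0.04836071 0.24661314] 0.015569396459702461
```

Request:
{"fn": "step_arm", "kwargs": {"increments": "0 0 0 0 0 -0.1;0 0 0 0 0 -0.1;0 0 0 0 0 -0.1;0 0 0 0 0 -0.1;0 0 0 0 0 -0.1"}}

```text
time: 5.65
tool_pos: [0.5563, 0.0486, 0.2469]
ee_rot: [-3.142, -0.001, 0.764]
wrist_force: [-0.5, -2.0, 1.7]
width: 0.0158
```

Request:
{"fn": "step_arm", "kwargs": {"increments": "0 0 0 0 0 -0.1;0 0 0 0 0 -0.1;0 0 0 0 0 -0.1;0 0 0 0 0 -0.1;0 0 0 0 0 -0.08"}}

```text
time: 6.15
tool_pos: [0.5562, 0.0488, 0.248]
ee_rot: [3.141, -0.001, 1.243]
wrist_force: [-0.9, -2.9, 4.5]
width: 0.0158
```

Request:
{"fn": "step_arm", "kwargs": {"increments": "0 0 0 0 0 0;0 0 0 0 0 0;0 0 0 0 0 0"}}

```text
time: 6.45
tool_pos: [0.5562, 0.0487, 0.248]
ee_rot: [3.141, -0.001, 1.239]
wrist_force: [-1.9, -1.6, 6.4]
width: 0.0158
```

```bash
python3 -c "
from h import *
o=get_obs();print(o['wrist_force'],o['wrist_torque'],o['tool_pos'],o['ee_rot'],o['width'])"
```

```text
[-1.86804677 -1.5991943   6.42188683] [-0.28048346  0.4990589   0.01987789] [0.55622364 0.04873909 0.24801561] [ 3.14058139e+00 -1.30904043e-03  1.23863322e+00] 0.0158314901709111
```

The plunger is free: the handle is at about 1.35 rad and the spring lifts 6.4 N. Now the slide down.

Request:
{"fn": "step_arm", "kwargs": {"increments": "0 0 0.4 0 0 0;0 0 0.4 0 0 0;0 0 0.4 0 0 0;0 0 0.4 0 0 0;0 0 0.2 0 0 0"}}

```text
time: 6.95
tool_pos: [0.5562, 0.0487, 0.2299]
ee_rot: [3.141, -0.001, 1.239]
wrist_force: [-2.0, -1.8, 6.2]
width: 0.0158
```

Request:
{"fn": "step_arm", "kwargs": {"increments": "0 0 0.15 0 0 0;0 0 0.15 0 0 0;0 0 0.15 0 0 0;0 0 0.1 0 0 0;0 0 0 0 0 0"}}

```text
time: 7.45
tool_pos: [0.5562, 0.0487, 0.2246]
ee_rot: [3.141, -0.001, 1.239]
wrist_force: [-1.3, -2.0, 5.5]
width: 0.0157
```

```bash
python3 -c "
from h import *
o=get_obs();print(o['wrist_force'],o['wrist_torque'],o['tool_pos'],o['ee_rot'],o['width'])
b=snapshot('side')[190:310,220:320];cv2.imwrite('pics/s3.png',cv2.resize(b,(500,600),interpolation=cv2.INTER_CUBIC)[:,:,::-1])"
```

```text
[-1.32987496 -1.95125356  5.50258914] [-0.33695797  0.51292493  0.00420286] [0.55624846 0.0487471  0.22459538] [ 3.14051477e+00 -1.28507850e-03  1.23859404e+00] 0.015732392668365236
```

View pics/s3.png

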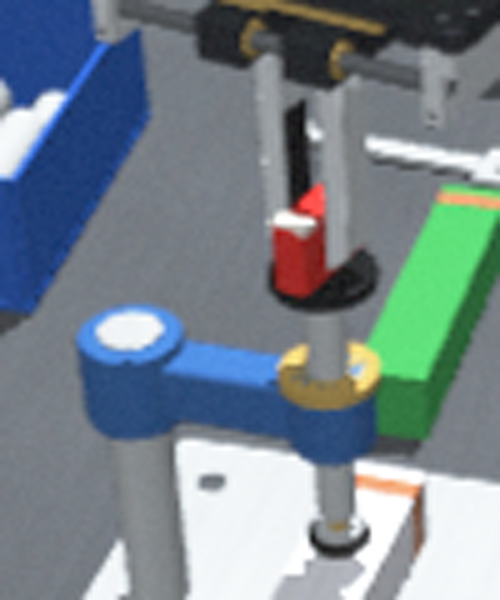

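The plunger follows the grip, and its foot at crop (338,533) is close above the tube, with no contact yet. I'll continue by feel.

Request:
{"fn": "step_arm", "kwargs": {"increments": "0 0 0.12 0 0 0;0 0 0.12 0 0 0;0 0 0.12 0 0 0;0 0 0.12 0 0 0;0 0 0 0 0 0"}}

```text
time: 8.0
tool_pos: [0.5562, 0.0488, 0.2198]
ee_rot: [3.141, -0.001, 1.239]
wrist_force: [-1.7, -1.6, 5.5]
width: 0.0157
```

Request:
{"fn": "step_arm", "kwargs": {"increments": "0 0 0.12 0 0 0;0 0 0.12 0 0 0;0 0 0.12 0 0 0;0 0 0 0 0 0;0 0 0 0 0 0"}}

```text
time: 8.5
tool_pos: [0.5563, 0.0487, 0.2162]
ee_rot: [3.141, -0.001, 1.239]
wrist_force: [-1.8, -1.9, 5.7]
width: 0.0156
```

Request:
{"fn": "step_arm", "kwargs": {"increments": "0 0 0.12 0 0 0;0 0 0.12 0 0 0;0 0 0.12 0 0 0;0 0 0 0 0 0;0 0 0 0 0 0"}}

```text
time: 9.0
tool_pos: [0.5563, 0.0487, 0.2127]
ee_rot: [3.141, -0.001, 1.238]
wrist_force: [-2.6, -2.4, 6.1]
width: 0.0157
```

Request:
{"fn": "step_arm", "kwargs": {"increments": "0 0 0.1 0 0 0;0 0 0.1 0 0 0;0 0 0.1 0 0 0;0 0 0 0 0 0;0 0 0 0 0 0"}}

```text
time: 9.5
tool_pos: [0.5563, 0.0487, 0.2103]
ee_rot: [3.14, -0.001, 1.239]
wrist_force: [-2.1, -1.8, 7.9]
width: 0.0157
```

Request:
{"fn": "step_arm", "kwargs": {"increments": "0 0 0.1 0 0 0;0 0 0 0 0 0;0 0 0 0 0 0;0 0 0 0 0 0"}}

```text
time: 9.9
tool_pos: [0.5563, 0.0487, 0.2099]
ee_rot: [3.14, -0.002, 1.239]
wrist_force: [-3.0, -2.0, 9.8]
width: 0.0156
```

Request:
{"fn": "step_arm", "kwargs": {"increments": "0 0 0.1 0 0 0;0 0 0 0 0 0;0 0 0 0 0 0;0 0 0 0 0 0"}}

```text
time: 10.3
tool_pos: [0.5563, 0.0487, 0.2095]
ee_rot: [3.139, -0.002, 1.239]
wrist_force: [-4.7, 0.2, 11.4]
width: 0.0154
```

Request:
{"fn": "step_arm", "kwargs": {"increments": "0 0 0.12 0 0 0;0 0 0 0 0 0;0 0 0 0 0 0;0 0 0 0 0 0"}}

```text
time: 10.7
tool_pos: [0.5563, 0.0488, 0.209]
ee_rot: [3.138, -0.002, 1.239]
wrist_force: [-4.9, -2.5, 13.7]
width: 0.0158
```

Request:
{"fn": "step_arm", "kwargs": {"increments": "0 0 0.12 0 0 0;0 0 0 0 0 0;0 0 0 0 0 0;0 0 0 0 0 0"}}

```text
time: 11.1
tool_pos: [0.5564, 0.0488, 0.2086]
ee_rot: [3.138, -0.002, 1.239]
wrist_force: [-5.4, -2.8, 15.4]
width: 0.0159
```

```bash
python3 -c "
from h import *
o=get_obs();print(o['wrist_force'],o['wrist_torque'],o['tool_pos'],o['ee_rot'],o['width'])"
```

```text
[-5.40179061 -2.75016341 15.37975396] [-0.26449711  1.36617859  0.01999022] [0.55635451 0.04875741 0.20860103] [ 3.13776251e+00 -2.16194560e-03  1.23856178e+00] 0.01592210260668588
```

The press is about 10 N by both force (15.4 − 5.7) and travel (2 mm × 5 N/mm). Now turning clockwise while holding the height.

Request:
{"fn": "step_arm", "kwargs": {"increments": "0 0 0 0 0 0.1;0 0 0 0 0 0.1;0 0 0 0 0 0.1;0 0 0 0 0 0.1;0 0 0 0 0 0"}}

```text
time: 11.6
tool_pos: [0.5564, 0.0485, 0.2086]
ee_rot: [3.138, -0.003, 0.837]
wrist_force: [-5.2, -2.4, 15.4]
width: 0.0161
```

Request:
{"fn": "step_arm", "kwargs": {"increments": "0 0 0 0 0 0.1;0 0 0 0 0 0.1;0 0 0 0 0 0.1;0 0 0 0 0 0.1;0 0 0 0 0 0"}}

```text
time: 12.1
tool_pos: [0.5565, 0.0482, 0.2086]
ee_rot: [3.139, -0.004, 0.437]
wrist_force: [-6.0, -2.0, 14.5]
width: 0.0159
```

Request:
{"fn": "step_arm", "kwargs": {"increments": "0 0 0 0 0 0.1;0 0 0 0 0 0.1;0 0 0 0 0 0.1;0 0 0 0 0 0.1;0 0 0 0 0 0"}}

```text
time: 12.6
tool_pos: [0.5565, 0.0478, 0.2086]
ee_rot: [3.14, -0.005, 0.037]
wrist_force: [-5.3, -3.6, 15.3]
width: 0.0157
```

Request:
{"fn": "step_arm", "kwargs": {"increments": "0 0 0 0 0 0.08;0 0 0 0 0 0.06;0 0 0 0 0 0.04;0 0 0 0 0 0;0 0 0 0 0 0"}}

```text
time: 13.1
tool_pos: [0.5565, 0.0478, 0.2086]
ee_rot: [3.141, -0.005, -0.141]
wrist_force: [-6.5, -2.0, 15.4]
width: 0.0159
```

```bash
python3 -c "
from h import *
o=get_obs();print(o['wrist_force'],o['wrist_torque'],o['tool_pos'],o['ee_rot'],o['width'])"
```

```text
[-6.50176265 -2.00089851 15.36797326] [-1.0631779   1.20650156  0.27595741] [0.55646449 0.04775141 0.20856475] [ 3.14053347 -0.00488411 -0.14125046] 0.015884453453087515
```

Request:
{"fn": "step_arm", "kwargs": {"increments": "0 0 0 0 0 0.03;0 0 0 0 0 0;0 0 0 0 0 0"}}

```text
time: 13.4
tool_pos: [0.5565, 0.0478, 0.2086]
ee_rot: [3.141, -0.005, -0.17]
wrist_force: [-5.8, -4.2, 14.2]
width: 0.0159
```

```bash
python3 -c "
from h import *
o=get_obs();print(o['wrist_force'],o['wrist_torque'],o['tool_pos'],o['ee_rot'],o['width'])"
```

```text
[-5.79006205 -4.18135327 14.22330591] [-0.92327753  1.20306958  0.64788461] [0.55648767 0.04779707 0.20856516] [ 3.14073725 -0.00494604 -0.17019369] 0.0159462436771702
```

The torque rises steeply at the stop, so it is locked. I'll unload the arm gently before opening.

Request:
{"fn": "step_arm", "kwargs": {"increments": "0 0 -0.1 0 0 -0.03;0 0 -0.1 0 0 0;-0.1 0.08 -0.1 0 0 0;0 0 0 0 0 0;0 0 0 0 0 0"}}

```text
time: 13.9
tool_pos: [0.5563, 0.0477, 0.2087]
ee_rot: [-3.141, -0.004, -0.14]
wrist_force: [-0.3, -0.4, 7.8]
width: 0.0157
```

```bash
python3 -c "
from h import *
o=get_obs();print(o['wrist_force'],o['wrist_torque'],o['tool_pos'],o['ee_rot'],o['width'])"
```

```text
[-0.2739048  -0.39422982  7.7637728 ] [-0.7506421   0.05219015  0.24132517] [0.556268   0.04769828 0.20866215] [-3.14130968 -0.0043617  -0.14028357] 0.015677140973361793
```

Request:
{"fn": "step_arm", "kwargs": {"increments": "0 0 -0.1 0 0 0;0 0 -0.1 0 0 0;0 0 -0.1 0 0 0;0 0 0 0 0 0;0 0 0 0 0 0"}}

```text
time: 14.4
tool_pos: [0.5561, 0.0477, 0.2088]
ee_rot: [-3.141, -0.001, -0.139]
wrist_force: [5.0, -0.8, -1.2]
width: 0.0158
```

```bash
python3 -c "
from h import *
o=get_obs();print(o['wrist_force'],o['wrist_torque'],o['tool_pos'],o['ee_rot'],o['width'])"
```

```text
[ 5.03154965 -0.79430899 -1.15045605] [-0.76648962 -0.98180773  0.20419637] [0.5561455  0.04770332 0.20884273] [-3.14138809e+00 -1.45154527e-03 -1.38776712e-01] 0.015828112958961915
```

The lock holds with the arm unloaded (z rose only about 0.2 mm). I'll relieve the x side load and open.

Request:
{"fn": "step_arm", "kwargs": {"increments": "0.1 0 0.04 0 0 0;0 0 0 0 0 0;0 0 0 0 0 0"}}

```text
time: 14.7
tool_pos: [0.5562, 0.0477, 0.2088]
ee_rot: [-3.141, 0.0, -0.138]
wrist_force: [3.4, -1.0, 0.1]
width: 0.0157
```

Request:
{"fn": "step_arm", "kwargs": {"increments": "0 0 0 0 0 0;0 0 0 0 0 0;0 0 0 0 0 0;0 0 0 0 0 0;0 0 0 0 0 0", "claw": -1}}

```text
time: 15.2
tool_pos: [0.5559, 0.0476, 0.2091]
ee_rot: [-3.141, 0.001, -0.138]
wrist_force: [-0.8, 1.1, -0.1]
width: 0.0521
```

Request:
{"fn": "step_arm", "kwargs": {"increments": "0 0 0 0 0 0;0 0 0 0 0 0;0 0 0 0 0 0;0 0 0 0 0 0;0 0 0 0 0 0"}}

```text
time: 15.7
tool_pos: [0.5562, 0.0475, 0.2092]
ee_rot: [3.142, -0.0, -0.138]
wrist_force: [0.1, 0.3, -0.2]
width: 0.0918
```

Request:
{"fn": "step_arm", "kwargs": {"increments": "0 0 -1 0 0 0;0 0 -2 0 0 0;0 0 -3 0 0 0;0 0 -3 0 0 0;0 0 -3 0 0 0"}}

```text
time: 16.2
tool_pos: [0.5561, 0.0476, 0.3312]
ee_rot: [-3.142, -0.001, -0.138]
wrist_force: [0.5, -0.0, 0.3]
width: 0.0942
```

Request:
{"fn": "step_arm", "kwargs": {"increments": "0 0 0 0 0 0;0 0 0 0 0 0;0 0 0 0 0 0"}}

```text
time: 16.5
tool_pos: [0.5558, 0.0476, 0.3276]
ee_rot: [3.141, 0.003, -0.138]
wrist_force: [-0.5, 1.0, 0.6]
width: 0.0942
```

```bash
python3 - <<'E'
from h import *
o=get_obs();print(o["time"],o["wrist_force"],o["tool_pos"],o["width"])
M=T();w=snapshot("wrist");s=snapshot("side");s0=np.load("pics/side0.npy")
m=red(w,(250,150,400,330));p=np.argwhere(m)[:,::-1].astype(np.float32)
rows=[y for y in range(480) if m[y].sum()>8];e=np.array([onz("wrist",(np.nonzero(m[y])[0].mean(),y),.236,M) for y in rows])
print("handle yaw",np.arctan(np.polyfit(e[:,0],e[:,1],1)[0]))
f=lambda i:cv2.resize(i[200:360,210:350],(400,457),interpolation=cv2.INTER_CUBIC)
cv2.imwrite("pics/end.png",np.hstack([f(s0),f(s)])[:,:,::-1])
E
```

```text
16.5 [-0.52578793  1.01889603  0.63206358] [0.55576643 0.04755414 0.3275681 ] 0.09415579216797357
handle yaw -0.11786070884384502
```

View pics/end.png

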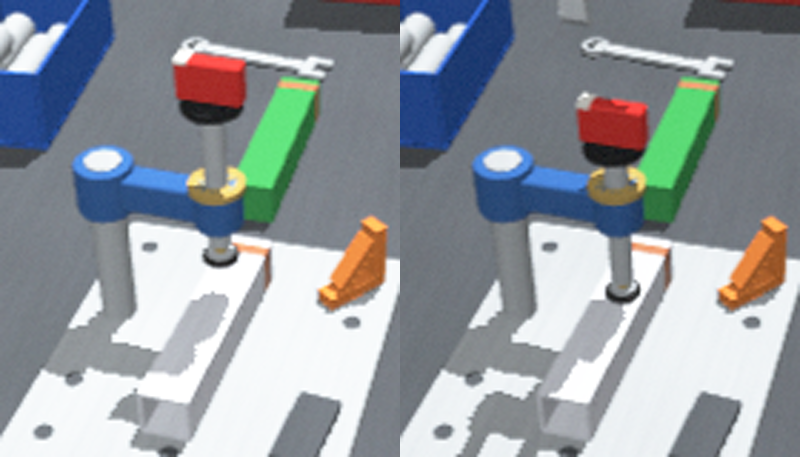

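The foot is on the tube at right-half crop (622,292). The tube, magnet and offcut have not moved, and the handle is back at its starting yaw. Handing in.

```bash
python3 -c "
from bench import *
print(close_job())"
```

```text
the job is handed in; nothing more can be done
None
```

The tube is clamped and the job is handed in at about 16.6 s of the 64 s allowed; no verdict is reported.

- **Free:** I pinched the handle and turned it about 1.35 rad anticlockwise. The spring then lifted with about 6 N, so the plunger was free.
- **Press:** I slid it about 39 mm down by feel to a press of about 10 N. The force reading (9.7 N) and the foot's give (2 mm at 5 N/mm) agree.
- **Lock:** I turned the handle back clockwise until the torque rose steeply at the stop. I unloaded the arm, let go and raised the gripper clear.

**Last checks:**
- The handle's yaw is −0.118 rad, against −0.106 to −0.113 rad at the start, so it is locked.
- The grip point rose only about 0.2 mm while the arm was unloaded. The remaining press should be about 7 to 9 N, but I could not measure it after letting go.
- In the final picture the foot is on the tube, and the tube, magnet and offcut have not visibly moved. That was judged by eye only, and the other bystanders were not checked.
- The wrist force is back to its noise level, so the robot touches nothing.

No check failed. The gripper's own yaw read −0.14 rad at the stop, about 0.03 rad past the handle's starting angle; I put this down to give in the grip.

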